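Press a freshly pasted notebook in the small screw press

TASK

The covers of the slim red notebook have just been pasted and must dry flat under pressure. Lay the plywood pressing board flat on the notebook, centred and along it, then slide the two together, straight and fully home against the stop of the press, under the raised platen. Then turn the press's bar clockwise, seen from above, until the screw stops tight with the platen clamping the board, and let go; leave the other things on the desk where they are.

Things in the scene. Friction and masses are not known exactly. Their poses are not given: they have to be found in the camera images.
- press: Small bookbinder's press fixed on the desk: brown wooden bed (x -222 to +107 mm, y +-85 mm, top at z = 20 mm), stop strip, two steel columns (14 mm thick, at x = 0, y = +-66 mm; the work passes between them), dark green iron crossbeam, vertical screw. Origin: on the desk under the screw's axis. +x: the way the work slides in (to the robot's right within 0.12 rad); z up.
- press_stop (a point): Middle of the stop's face at bed level, 82.5 mm from the screw's axis towards +x of the press. The brown wooden stop is 110 mm wide and 24 mm high; a notebook lying against it is centred under the screw.
- crossbeam (a point): Middle of the crossbeam's top, 128 mm above the desk on the screw's axis. The beam spans x = +-18 mm, y = +-84 mm, z = 102 to 128 mm in the press's frame; nuts on it rise to 140 mm.
- press_platen: Iron platen, 76 mm (x) by 104 mm (y), 13 mm thick, faced below with 6 mm of rubber, guided on the columns; origin at the centre of the rubber face. The screw moves it straight up and down: face 79 mm above the desk at press_bar = 0, 1.91 mm lower per rad (12 mm a turn). It starts 10 to 15 mm above the top of a board lying on the notebook.
- press_bar (a joint): Turn of the screw, rad; grows clockwise seen from above, lowering the platen. Starts between 3.6 and 5.8; the platen meets the board at about 11.5, the rubber then gives up to 3 mm with rising force (45 N in all) until the screw's shoulder stops it dead at 13.1. The screw rubs with 0.1 N m (3 N pushing the bar 33 mm from the axis, 6 N when clamping) and stays where it is left, also under load.
- bar_end (a point): Centre of the 16 mm black ball at one end of the horizontal steel bar that turns the screw; equal ball at the other end, both 46 mm from the axis; bar 12 mm thick, hub 28 mm. At press_bar = 0 this ball is on the press's +x side. Bar and balls are 186 mm above the desk at press_bar = 0 and sink with the platen to about 161 mm. Free room all round and above the bar.
- notebook: Slim notebook, dark red covers, black cloth spine on one long side, 165 mm (x) by 74 mm (y), 22 mm thick, about 0.22 kg; origin at the centre of its underside. It lies flat on the bed in front of the platen, long side along the press within 0.08 rad, its centre 126 to 140 mm short of home, up to 10 mm to a side.
- board: Plywood pressing board, 150 mm (x) by 60 mm (y), 15 mm thick, about 0.12 kg, origin at the centre of its underside. It lies flat on the desk left of the press, its long side pointing roughly away from the robot. Grasp it across its 60 mm width, from above. Centred, it leaves 7 mm of the notebook free at either end.
- stapler: Bystander, to be left where it is: black stapler, 32 x 136 x 44 mm; origin under its centre.
- tape_roll: Bystander, to be left where it is: roll of brown packing tape lying flat, 96 mm across, 48 mm high; origin under its centre.
- glue_stick: Bystander, to be left where it is: glue stick with a grey cap, standing, 27 mm across, 90 mm high; origin under its centre.
- mouse: Bystander, to be left where it is: black computer mouse, 104 x 60 x 36 mm; origin under its centre.
- phone: Bystander, to be left where it is: black phone lying face up, 149 x 73 x 8 mm; origin under its centre.

How it is judged:
By the outcome, as a careful person would: the job done as asked, in the order asked, and still so for the second after the job is handed in, with the robot touching nothing.
It also fails if it takes over 64 s, if anything falls off the work surface, if the arm or the gripper's body presses on something with over 40 N, if the wrist force passes 120 N, or if a joint passes its speed limit or range.

ROBOT

A 6-joint arm with a two-finger parallel gripper is mounted at the origin on a cart in front of the work surface, level with it; the furniture and walls round the work are solid. World frame = base frame: x ahead of the robot, y to its left, z up, the work surface at z = 0. Lengths are in mm, angles in degrees, forces in N, time in s.
With the tool pointing down it reaches from about 325 to 925 mm from the base axis. Payload 3.1 kg.
Tool frame: the origin (TCP) lies at the very end of the fingers, on their centre line; the grasp point (between the pads) lies grasp_offset behind it (grasp_offset is the distance from the TCP to the grasp point, in mm); z points along the fingers, y is the line along which they close (so a half turn about z gives the same grasp; the last joint's range is limited). The gripper opens to 85 mm and grips with 20 to 120 N. Pads are 22 mm wide; open, the fingers measure 114 mm over their backs; the gripper's body (76 mm by 85 mm) begins 54 mm behind the grasp point. The pads swing forward as they close: fully open they stand 13 mm farther back than shut.
Start: joints at [58.717, 12.427, 92.441, -0, 75.132, -6.429], TCP at [262.685, 567.13, 231.3] pointing down, gripper open.
Joint ranges: [-157.48, 157.48], [-44.54, 120.13], [17.64, 146.25], [-64.5, 244.5], [7.68, 150.69], [-147.95, 147.95]. Speed limits (degrees/s): [159.86, 159.86, 180, 180, 180, 180].

INTERFACE

Orientations are given as [roll, pitch, yaw] about the fixed x, y, z axes, in that order (R = Rz(yaw) Ry(pitch) Rx(roll)).
In Python, from station import * gives the robot as it stands. Calls block until the motion is done:
- goto(position, orientation): joint-space move of the TCP to a pose.
- move_l(position, attitude=None, speed=150): straight line of the TCP; attitude=None keeps the orientation; speed is the mean speed in mm/s.
- move_j(angles): joint-space move.
- grip(opening, squeeze=None): finger opening in mm; squeeze is the grip in N (None keeps the last); returns when the fingers have stopped.
- wait(seconds).
- solve_ik(position, orientation): joint angles nearest the present ones, or None.
- get_obs(): the state.
- get_image(name): name is "scene" or "top"; returns the picture (400x640x3 uint8, red, green, blue); there is no depth.
- get_calibration(name): a dict with "fx", "fy", "cx", "cy" (pixels), "R" (3x3) and "t" (3): a world point X has camera coordinates R X + t. Camera axes: x right, y down, z forward; pixel columns grow to the right and rows downward; lengths in mm; the calibration is good to about 2 mm. A picture is of the moment at which its call begins. get_calibration takes no time and is no camera call.
A pose or a line that the arm cannot do raises Unreachable and nothing moves.
- sign_off(): hands the job in; it is judged then, once.
Trained networks look in the newest picture that a camera, given by its name, has taken for a name from the list of things; names that differ only in an ending like _2 or _b are one class to them, and where a whole thing is asked for, a point or a joint stands for the part that bears it (a point fixed in the world has none). Each returns a list of dicts, best first, with "score" (0 to 1); they miss things now and then, are a little off and sometimes report something else, mostly with a low value. They report only what shows in the picture. A call takes as long as a camera call.
- spot_in(name, camera): "extent" ([centre column, centre row, width, height] in pixels, round what is visible of it).
- regions_of(name, camera): "region" (400x640 bool, what is visible of it) and "extent" ([centre column, centre row, width, height] in pixels, round what is visible of it).
The state is a dict: "t": time; "joint_pos": joint angles; "qvel": joint speeds; "effort": joint torques, N m; "tcp_pos": TCP position; "ee_rot": TCP orientation; "wrist_force": force on the tool from outside, world axes, zero at the start; "moment": the same for the moment, N m; "grip_width": finger opening in mm; "grip_force": force on a finger pad.
Only numpy, scipy, OpenCV 4.12 (cv2) and the standard library are available. Lean on these libraries where they do the work, as an engineer would, in place of code of your own. Each camera call takes 0.05 s, during which the arm holds its last target. There are 200 camera calls.

## Working session

There is one attempt and no reset: what is moved stays moved. The work goes in short steps, each a Python script; the robot and the scene stay as the last script left them, time stands still between calls to the robot, and variables do not carry over. Pictures are saved under pics/ and viewed, at most 10 in all, crops included, and the job is handed in when it is done.

```bash
ls; mkdir -p pics
python3 - <<'E'
from station import *
import cv2,numpy as np
for c in("scene","top"):
    cv2.imwrite(f"pics/{c}0.png",get_image(c)[:,:,::-1]); k=get_calibration(c); R=np.array(k["R"]);print(c,k["fx"],k["cx"],k["cy"],-R.T@np.array(k["t"]),R.round(3).tolist())
    for n in("press","press_platen","notebook","board","crossbeam","bar_end","press_bar"):
        print(n,[(round(d["score"],2),np.round(d["extent"]).tolist()) for d in spot_in(n,c)[:2]])
o=get_obs();print({k:o[k] for k in("t","tcp_pos","ee_rot","grip_width")}, grasp_offset if 'grasp_offset' in globals() else [k for k in o])
E
```

```text
pics
scene 422.43020600011846 324.6170221393199 201.4468244536214 [-232.49438747 1206.7216622   725.50892622] [[-0.75, -0.661, 0.025], [-0.288, 0.291, -0.912], [0.596, -0.691, -0.409]]
press [(0.81, [343.0, 230.0, 95.0, 76.0])]
press_platen [(0.43, [368.0, 208.0, 14.0, 36.0])]
notebook [(0.8, [328.0, 247.0, 43.0, 29.0]), (0.24, [322.0, 206.0, 13.0, 14.0])]
board [(0.91, [302.0, 272.0, 52.0, 27.0]), (0.23, [343.0, 231.0, 101.0, 78.0])]
crossbeam []
bar_end []
press_bar [(0.35, [343.0, 234.0, 96.0, 82.0])]
top 443.4502472001642 318.54081050496507 200.44990639139021 [ 430.23549126  250.84337821 1581.05671502] [[0.029, -0.999, 0.027], [-0.991, -0.032, -0.131], [0.132, -0.023, -0.991]]
press [(0.75, [325.0, 229.0, 97.0, 53.0])]
press_platen [(0.95, [342.0, 226.0, 26.0, 30.0])]
notebook [(0.93, [300.0, 227.0, 49.0, 24.0])]
board [(0.74, [256.0, 231.0, 23.0, 46.0])]
crossbeam [(0.92, [324.0, 228.0, 90.0, 55.0])]
bar_end [(0.45, [344.0, 225.0, 18.0, 24.0])]
press_bar [(0.43, [341.0, 225.0, 23.0, 29.0])]
{'t': 0.8, 'tcp_pos': array([262.69097329, 567.12807286, 231.31704705]), 'ee_rot': array([1.79999081e+02, 2.20769737e-03, 1.55145357e+02]), 'grip_width': 85.41572088306178} 18.700000000000003
```

View pics/scene0.png

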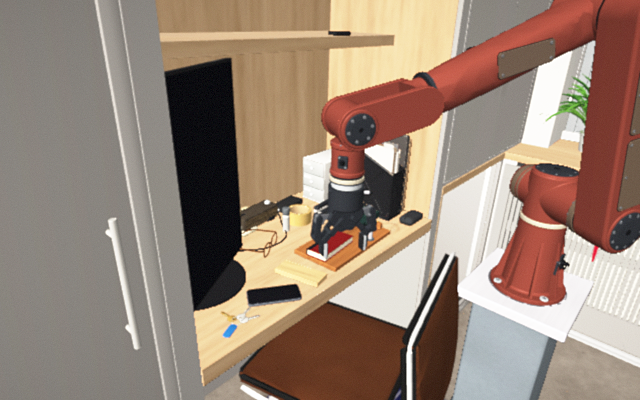

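View pics/top0.png

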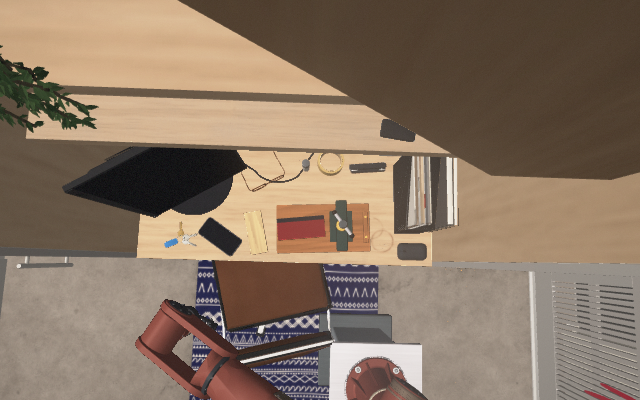

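```bash
cat > h.py <<'E'
from station import *
import cv2,numpy as np
def cal(c):
    k=get_calibration(c); return k,np.array(k["R"]),np.array(k["t"])
def back(c,px,z):
    k,R,t=cal(c); px=np.atleast_2d(px).astype(float)
    d=np.c_[(px[:,0]-k["cx"])/k["fx"],(px[:,1]-k["cy"])/k["fy"],np.ones(len(px))]@R
    C=-R.T@t; return (C+d*((z-C[2])/d[:,2])[:,None])[:,:2]
def proj(c,X):
    k,R,t=cal(c); p=np.atleast_2d(X)@R.T+t
    return np.c_[k["fx"]*p[:,0]/p[:,2]+k["cx"],k["fy"]*p[:,1]/p[:,2]+k["cy"]]
def rect(m,c,z):
    cs,_=cv2.findContours(cv2.resize(m.astype(np.uint8),None,fx=8,fy=8,interpolation=cv2.INTER_NEAREST),cv2.RETR_EXTERNAL,cv2.CHAIN_APPROX_NONE)
    p=max(cs,key=cv2.contourArea)[:,0,:]/8-.4375
    (x,y),(w,h),a=cv2.minAreaRect(back(c,p,z).astype(np.float32))
    ctr=back(c,np.argwhere(m)[:,::-1].mean(0),z)[0]
    if w<h: w,h,a=h,w,a+90
    return np.round([x,y,w,h,(a+90)%180-90],1),ctr.round(1)
E
python3 - <<'E'
from h import *
im=get_image("top")
cv2.imwrite("pics/c0.png",cv2.resize(im[195:265,235:385,::-1],None,fx=5.3,fy=5.3,interpolation=cv2.INTER_CUBIC))
for n,z in(("press",20),("press_platen",98),("notebook",42),("board",15)):
    for d in regions_of(n,"top")[:1]: print(n,d["score"],*rect(d["region"],"top",z),d["region"].sum())
E
```

```text
press 0.86 [548.3 196.2 329.1 185.5 -87.1] [541.7 172.3] 3430
press_platen 0.59 [545.7 138.9 109.2  80.9   3.8] [547.3 141.2] 455
notebook 0.76 [539.6 275.4 166.8  76.7 -83.8] [539.8 275.7] 969
board 0.91 [521.  432.1 154.5  66.1  12.8] [520.5 432.7] 743
```

View pics/c0.png

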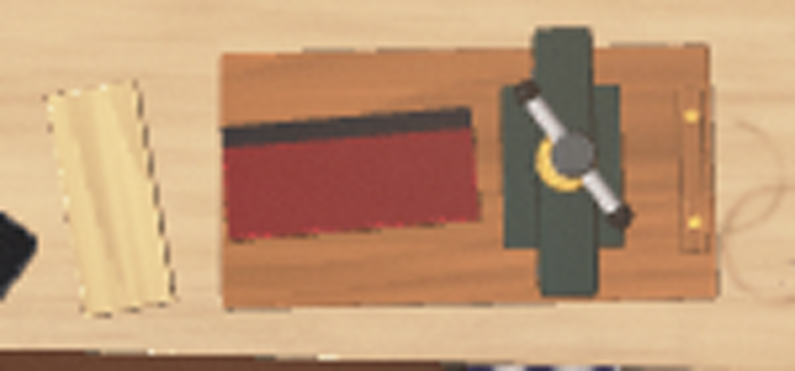

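Run:
```python
from h import *
px=lambda p:np.array([235,195])+(np.array(p,float)+.5)/5.3-.5
B=back("top",px([(221,54),(709,44),(717,298),(224,308)]),20)
M=np.array([[-222,85],[107,85],[107,-85],[-222,-85]],float)
a,b=M-M.mean(0),B-B.mean(0)
th=np.arctan2((a[:,0]*b[:,1]-a[:,1]*b[:,0]).sum(),(a*b).sum());c,s=np.cos(th),np.sin(th)
R=np.array([[c,-s],[s,c]]);o=B.mean(0)-R@M.mean(0)
print("press yaw",np.degrees(th),"o",o,"resid",(B-(M@R.T+o)).round(1).tolist())
Q=4.7
balls=back("top",px([(525,92),(622,216)]),186-1.91*Q); v=(balls-o)@R
print("balls press",v.round(1)); d=v[1]-v[0]; print("q cands",[(-np.arctan2(d[1],d[0])+k*np.pi).round(2) for k in range(0,4)])
n=back("top",px([(221,128),(470,108),(479,219),(232,239)]),42);print("nb",n.mean(0),((n.mean(0)-o)@R))
print([np.linalg.norm(n[i]-n[i-1]).round(1) for i in range(4)])
e=(n[1]-n[0])+(n[2]-n[3]);print("nb yaw",np.degrees(np.arctan2(e[1],e[0])))
m=back("top",px([(48,97),(138,83),(174,298),(91,316)]),15);print("bd",m.mean(0),[np.linalg.norm(m[i]-m[i-1]).round(1) for i in range(4)])
e=m[0]+m[1]-m[2]-m[3];print("bd yaw",np.degrees(np.arctan2(e[1],e[0])))
```

```text
press yaw -87.10125228738022 o [545.08370497 139.06868493] resid [[-0.8, -1.1], [-0.2, 0.8], [0.2, 1.7], [0.8, -1.4]]
balls press [[-28.4  38.3]
 [ 27.7 -37.3]]
q cands [np.float64(0.93), np.float64(4.07), np.float64(7.22), np.float64(10.36)]
nb [539.39924049 274.41661156] [-135.46221361    1.16750409]
[np.float64(73.0), np.float64(163.9), np.float64(73.1), np.float64(161.6)]
nb yaw -83.62616818249465
bd [520.18496281 432.06495638] [np.float64(148.3), np.float64(60.4), np.float64(145.1), np.float64(55.7)]
bd yaw 12.96064264680298
```

Run:
```python
from h import *
A=[180,0,12.9-180]
goto([520.5,432.3,120],A)
move_l([520.5,432.3,25],speed=150)
move_l([520.5,432.3,3],speed=40); print(get_obs()["wrist_force"].round(1))
grip(50,30); o=get_obs(); print(o["t"],o["grip_width"],o["grip_force"],o["wrist_force"].round(1),o["joint_pos"].round(0))
move_l([520.5,432.3,130],speed=150)
im=get_image("top");o=get_obs();print(o["grip_width"],o["grip_force"],o["wrist_force"].round(2))
A=[180,0,96.2]
goto([539.5,275,130],A)
im2=get_image("scene")
cv2.imwrite("pics/g.png",np.hstack([cv2.resize(im[150:300,200:400,::-1],None,fx=2,fy=2),cv2.resize(im2[180:280,260:420,::-1],(400,300))]))
print(get_obs()["t"])
```

```text
[-0.4 -0.3 -0.1]
4.0833 58.830815784349866 33.3593612909317 [1.2 0.4 2.5] [ 34.  33.  91.   0.  55. -69.]
58.556056614214775 33.0687153339386 [ 0.45 -0.1  -1.96]
6.4917
```

View pics/g.png

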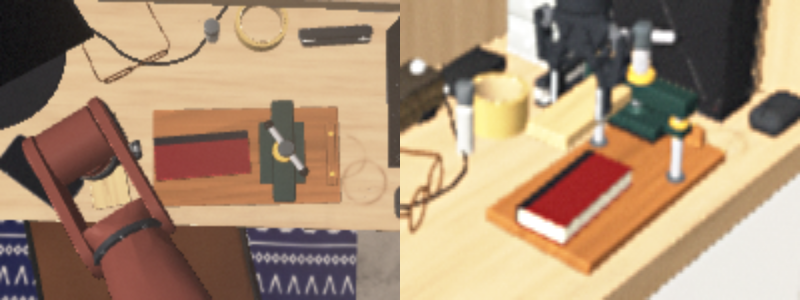

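Run:
```python
from h import *
P=[539.5,275]
move_l(P+[60],speed=150)
f0=get_obs()["wrist_force"][2]
for z in np.arange(48,41,-1.):
    move_l(P+[z],speed=40); f=get_obs()["wrist_force"][2]-f0
    if f>2: break
print(z,f)
grip(80); move_l(P+[150],speed=200)
goto([450,400,230],[180,0,120])
im=get_image("top"); 
for n,zz in(("board",57),("notebook",42)):
    d=regions_of(n,"top")[:1]
    if d: print(n,d[0]["score"],*rect(d[0]["region"],"top",zz))
cv2.imwrite("pics/p.png",cv2.resize(im[195:265,235:385,::-1],None,fx=5.3,fy=5.3,interpolation=cv2.INTER_CUBIC))
print(get_obs()["t"])
```

```text
45.0 4.275941336381989
board 0.77 [538.3 273.6 153.2  63.8 -84.1] [538.5 273.8]
notebook 0.5 [575.8 257.4  17.    3.1 -88.2] [555.3 289.8]
10.2
```

View pics/p.png

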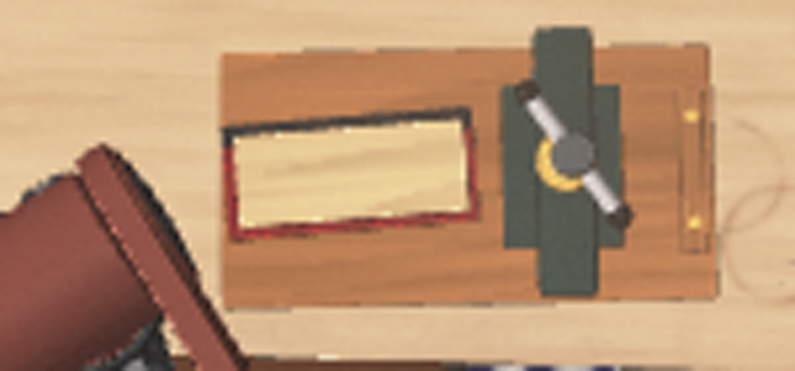

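```bash
cat >> h.py <<'E'
TH=np.radians(-87.1); O=np.array([545.1,139.1])
PR=np.array([[np.cos(TH),-np.sin(TH)],[np.sin(TH),np.cos(TH)]])
def W(x,y,z): return list(O+PR@[x,y])+[z]
def st(): 
    o=get_obs(); return round(o["t"],2),((o["tcp_pos"][:2]-O)@PR).round(1),o["tcp_pos"][2].round(1),(PR.T@o["wrist_force"][:2]).round(1),o["wrist_force"][2].round(1),o["moment"][2].round(2),round(o["grip_width"],1),round(o["grip_force"],1)
E
python3 - <<'E'
from h import *
P=[532.4,339.3]
grip(85); goto(P+[110],[180,0,96.2])
move_l(P+[60],speed=150)
for z in (45,38,32,26,20):
    move_l(P+[z],speed=60); f=get_obs()["wrist_force"]
    if f[2]>4: break
print(st())
if z==20 and f[2]<4:
    grip(65,25); print(st())
    move_l(W(-160,0,20),[180,0,92.9],speed=60); print(st())
    move_l(W(-90,0,20),speed=80); print(st())
    grip(85); move_l(W(-90,0,70),speed=150)
    im=get_image("scene"); cv2.imwrite("pics/s.png",cv2.resize(im[170:280,260:420,::-1],(800,550),interpolation=cv2.INTER_CUBIC))
print(st())
E
```

```text
(13.0, array([-200.4,   -3.1]), np.float64(19.3), array([-0.3, -0.7]), np.float64(0.1), np.float64(0.02), 85.2, 0.0)
(13.26, array([-200.8,   -2. ]), np.float64(20.3), array([-0.4,  1.3]), np.float64(0.4), np.float64(0.1), 73.3, 31.4)
(14.08, array([-158.8,    0.4]), np.float64(20.3), array([2. , 0.4]), np.float64(3.5), np.float64(-0.23), 73.3, 31.7)
(15.11, array([-89. ,   0.3]), np.float64(20.3), array([0.1, 0.6]), np.float64(5.2), np.float64(-0.23), 73.1, 32.0)
(15.93, array([-89.8,  -0.8]), np.float64(69.2), array([ 0.8, -0.1]), np.float64(0.1), np.float64(0.04), 84.9, 0.0)
```

View pics/s.png

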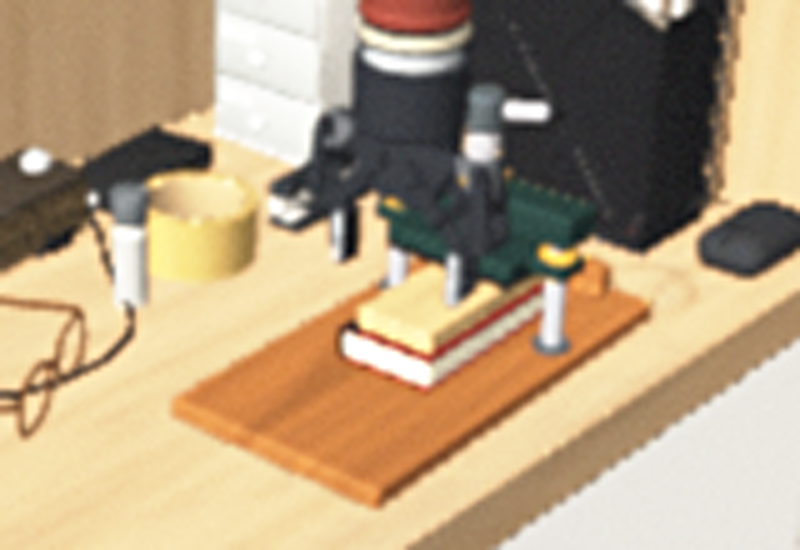

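Run:
```python
from h import *
move_l(W(-140,0,70),speed=200); grip(45)
move_l(W(-140,0,25),speed=150); move_l(W(-122,0,25),speed=100)
print(st())
move_l(W(-100,0,25),speed=40); print(st())
for x in np.arange(-98.5,-86,1):
    move_l(W(x,0,25),speed=30); s=st()
    if s[3][0]<-10: break
print(x,s)
move_l(W(x-3,0,25),speed=50); print(st())
move_l(W(-150,0,25),speed=200)
goto(W(-230,0,200),[180,0,92.9])
im=get_image("top");im2=get_image("scene")
cv2.imwrite("pics/h.png",np.vstack([cv2.resize(im[205:255,270:380,::-1],(660,300),interpolation=cv2.INTER_CUBIC),cv2.resize(im2[190:265,290:455,::-1],(660,300),interpolation=cv2.INTER_CUBIC)]))
print(st())
```

```text
(17.58, array([-121.3,    0.7]), np.float64(26.0), array([-0.1,  0.8]), np.float64(0.4), np.float64(-0.01), 44.7, 0.0)
(18.28, array([-99.7,   0.2]), np.float64(25.1), array([-1.4,  0.6]), np.float64(-0.2), np.float64(-0.04), 44.9, 0.7)
-91.5 (20.28, array([-93.8,   0.1]), np.float64(25.1), array([-10.5,   0.1]), np.float64(0.4), np.float64(0.06), 45.3, 5.3)
(20.53, array([-93.9,  -0.7]), np.float64(24.4), array([-1.3,  1.5]), np.float64(0.8), np.float64(-0.06), 44.7, 1.0)
(21.85, array([-227.9,   -1.7]), np.float64(196.2), array([ 0.7, -0.1]), np.float64(0.5), np.float64(-0.04), 44.7, 0.0)
```

View pics/h.png

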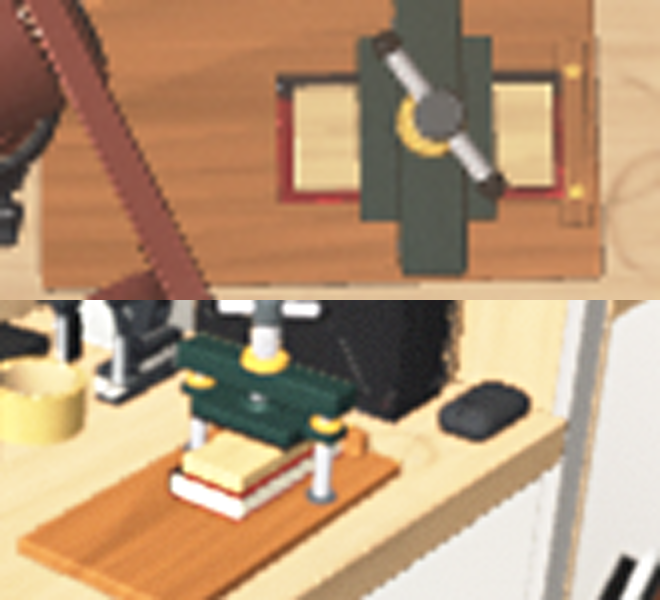

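```bash
cat > turn.py <<'E'
from h import *
import sys
LAG=30
def pose(q,z=None):  # tool pose driving the bar at angle q (contact lag LAG)
    yaw=-87.1-np.degrees(q)+LAG+90
    return W(0,0,(186-1.91*q-16) if z is None else z),yaw
def js(q,z,k):
    p,y=pose(q,z); y=y+180*k; y=(y+180)%360-180
    return solve_ik(p,[180,0,y])
def stroke(q0,q1,step=.7,lim=.8,fine=99):
    """enter with clearance behind the bar at q0, drive to q1; stop on moment; return q reached"""
    back=q0-np.radians(27)
    c=[(j,k) for k in(0,1) for j in [js(back,230,k)] if j is not None]
    j,k=min(c,key=lambda c:c[0][5]+ (999 if c[0][5]+np.degrees(q1-back)>146 or c[0][5]<-146 else 0))
    print("j6",j[5],"->",j[5]+np.degrees(q1-back))
    move_j(j); move_j(js(back,186-1.91*q0-16,k)); print(st())
    q=back; res=None
    while q<q1-1e-6:
        q=min(q1,q+(step if q<fine else .08)); move_j(js(q,None,k)); s=st()
        if abs(s[5])>lim: print("STOP"); break
    print(q,s); return q,k
E
python3 - <<'E'
from turn import *
grip(55)
o=get_obs()["tcp_pos"]; move_l([o[0],o[1],250],speed=200)
q,k=stroke(4.07,4.07+3.05)
move_j(js(q-.25,None,k)); move_j(js(q-.25,230,k)); print(st())
get_image("top"); im=get_image("top"); cv2.imwrite("pics/b.png",cv2.resize(im[205:255,270:380,::-1],(660,300)))
E
```

```text
j6 -89.53861095062686 -> 112.21351656427422
(24.64, array([-0.2, -1.3]), np.float64(160.9), array([-0.3,  0.5]), np.float64(-0.3), np.float64(-0.07), 55.1, 0.0)
7.12 (28.43, array([ 0.3, -0.3]), np.float64(156.2), array([2.4, 1.5]), np.float64(0.6), np.float64(0.03), 54.9, 1.0)
(29.18, array([-0.2,  1.2]), np.float64(232.4), array([-0.2, -0.4]), np.float64(0.0), np.float64(-0.0), 55.1, 0.0)
```

Run:
```python
from turn import *
im=get_image("scene"); cv2.imwrite("pics/b2.png",cv2.resize(im[170:260,310:430,::-1],(720,540),interpolation=cv2.INTER_CUBIC))
q=7.12
for r in(46,-46): print((proj("scene",[W(r*np.cos(-q),r*np.sin(-q),186-1.91*q)])[0]-[310,170])*6)
```

```text
[361.35980217 135.11745204]
[199.2073696  135.24102496]
```

View pics/b2.png

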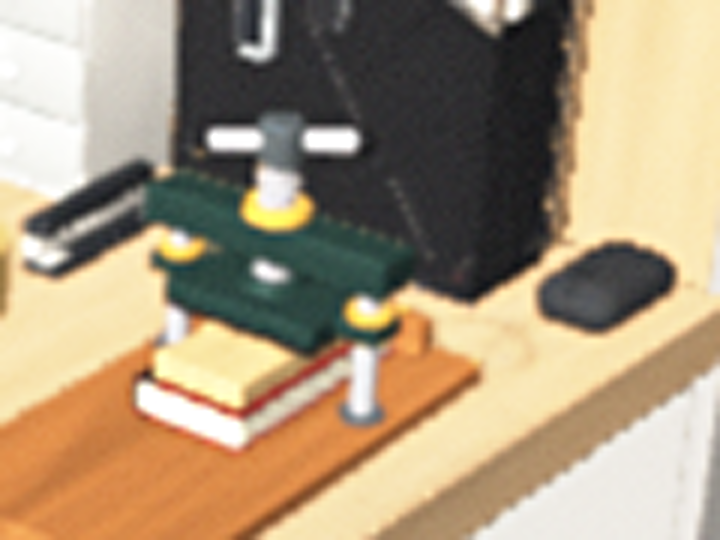

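Run:
```python
from turn import *
q,k=stroke(7.1,10.15,step=.9)
move_j(js(q-.25,None,k)); move_j(js(q-.25,230,k))
q,k=stroke(10.13,13.6,step=.6,fine=12.6)
print(st())
```

```text
j6 -95.93239902598745 -> 105.81972848891368
(32.56, array([ 0.1, -1.2]), np.float64(155.2), array([0.9, 0.6]), np.float64(0.4), np.float64(-0.0), 54.8, 0.0)
10.15 (35.96, array([ 0.3, -0.2]), np.float64(150.4), array([0.2, 1.8]), np.float64(1.0), np.float64(0.05), 54.8, 0.9)
j6 -102.32618710134793 -> 123.49016780904773
(39.98, array([ 0.1, -0.9]), np.float64(149.8), array([ 0.2, -0.1]), np.float64(0.4), np.float64(-0.03), 55.0, 0.0)
STOP
13.13876110196153 (44.61, array([0.2, 0.6]), np.float64(145.3), array([0.1, 5.7]), np.float64(1.9), np.float64(2.11), 54.6, 32.1)
(44.61, array([0.2, 0.6]), np.float64(145.3), array([0.1, 5.7]), np.float64(1.9), np.float64(2.11), 54.6, 32.1)
```

Hard stop reached, at q≈13.1 as expected. Release, retreat and check.

Run:
```python
from turn import *
q=13.139
ks=min((0,1),key=lambda k:abs(js(q,None,k)[5]-get_obs()["joint_pos"][5]))
move_j(js(q-.3,186-1.91*q-16,ks)); print(st()); move_j(js(q-.3,250,ks))
goto(W(-230,0,250),[180,0,92.9]); print(st())
im=get_image("top");im2=get_image("scene")
cv2.imwrite("pics/e.png",np.vstack([cv2.resize(im[205:255,270:380,::-1],(660,300),interpolation=cv2.INTER_CUBIC),cv2.resize(im2[190:265,290:455,::-1],(660,300),interpolation=cv2.INTER_CUBIC)]))
```

```text
(45.0, array([ 0.1, -2.3]), np.float64(143.3), array([-0.1, -0.1]), np.float64(0.0), np.float64(0.04), 55.2, 0.0)
(46.42, array([-228.9,   -0.9]), np.float64(247.9), array([0.1, 0.3]), np.float64(0.7), np.float64(0.01), 55.2, 0.0)
```

View pics/e.png

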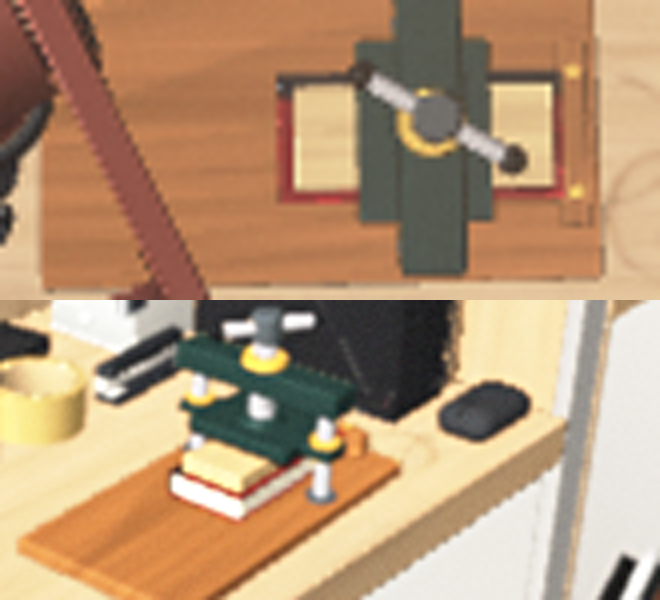

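The picture shows the bar about 30° clockwise of the press's x axis (balls at 362,75 and 513,158). That matches press_bar ≈ 13.1. The platen is down on the board and the notebook is against the stop.

```bash
python3 -c "
from station import *
print(sign_off())"
```

```text
the job is handed in; nothing more can be done
None
```

The board is laid centred on the notebook and both are fully home against the press's stop. The screw is turned tight (bar at about 13.1 rad) with the platen clamping the board, and the job was handed in at about 46.5 s with the arm clear.

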